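# Latch the jig's sprung pusher and slide the carton in

## Task

Open the carton jig's bay: with the fingertips push the orange sprung pusher all the way back, then let go so that it springs back and stays latched on its stop pin at mid position. Then push the yellow carton along the lane into the bay until it is fully home against the blue end stop. Do not lift or tip the carton, and leave everything else on the table where it is.

Things in the scene. Friction and masses are not known exactly. Their poses are not given: they have to be found in the camera images.
- jig: Grey and aluminium carton jig fixed to the table, deck 12 mm high. Origin on the table under the bay; x = the way the pusher is pushed (roughly away from the robot; the jig's yaw is within 0.35 rad), y = along the carton lane to its open left end, z up. Behind the bay a dark bridge (x 78 to 102 mm, top 62 mm above the table) carries the stop pin.
- lane (a point): Middle of the lane on the deck (jig x = -39, y = 130, z = 12 mm), axes as the jig's. Front lip: inner face at jig x = -75 mm, outer face -83 mm, y -65 to 205 mm. Rear rail: inner face at x = -3 mm, y 60 to 205 mm. Both reach 32 mm above the table. The lane's left end is open.
- end_stop (a point): Middle of the face of the blue end stop that closes the bay at the right end of the lane (jig x = -38, y = -55, z = 27 mm); its top is 42 mm above the table. The bay is the right end of the lane, y -55 to 55 mm. Axes as the jig's.
- pusher_face (a point): Orange upright pusher plate, the bay's rear wall: 100 mm wide (y), 12 mm thick, 14 to 87 mm above the table. The point is the middle of its front face (towards the robot), 60 mm above the table; axes as the jig's, pushed along +x. Home, the face is at jig x = -45 mm, y = 0 and blocks the lane; latched at mid position it is at x = 0.
- pusher (a joint): Slide of the pusher, m: 0 = home (sprung forward), 0.045 = mid position, resting on the dropped stop pin, 0.075 = all the way back on its end stop. A spring drives it towards home with 4 N at 0 and 10 N at 0.075. The pin drops behind the slide once this is past 0.045.
- stop_pin (a joint): Sprung stop pin with a red round head (22 mm) on the bridge behind the pusher, m: 0 = riding up on the slide (head top 80 mm above the table), 0.010 = fully dropped into the slide's slot, so that the pusher cannot come farther home than 0.045. It drops by itself in about 0.1 s.
- carton_center (a point): Yellow carton with an orange band, 66 mm (its x) x 95 mm (its y) x 55 mm high, about 0.18 kg, loose, standing in the lane left of the bay with its y along the lane (within about 0.05 rad). The point is its centre, 39.5 mm above the table when it stands on the deck. Fully home it is at jig y = -7.5 mm.
- carton_b: Bystander: brown and red carton, 66 x 95 x 55 mm, loose on the table to the right of the jig; origin in the middle of its underside.
- carton_c: Bystander: brown and red carton, 66 x 95 x 55 mm, loose on the table behind the jig's lane; origin in the middle of its underside.
- tape_roll: Bystander: roll of brown tape lying flat, 100 mm across, 48 mm high, loose; origin in the middle of its underside.
- marker: Bystander: blue marker pen, 16 mm thick, 136 mm long, lying in front of the jig; origin in the middle of its underside.
- mug: Bystander: white mug, 76 mm across, 88 mm high, loose, beyond the jig's lane; origin in the middle of its underside.
- scanner: Bystander: grey and black hand scanner lying on the table at the right, 125 x 62 x 56 mm, loose; origin in the middle of its underside.
There are look-alikes about, which are no part of the job. Of the things that look like the part that bears carton_center, the middle-sized one is meant.

How it is judged:
By the outcome, as a careful person would: the job done as asked, in the order asked, and still so for the second after the job is handed in, with the robot touching nothing.
It also fails if it takes over 54 s, if anything falls off the work surface, if the arm or the gripper's body presses on something with over 40 N, if the wrist force passes 120 N, or if a joint passes its speed limit or range.

## Robot

A 7-joint arm with a two-finger parallel gripper is mounted at the origin on the work surface. World frame = base frame: x ahead of the robot, y to its left, z up, the work surface at z = 0. Lengths are in m, angles in rad, forces in N, time in s.
With the tool pointing down it reaches from about 0.4 to 0.875 m from the base axis. Payload 4.4 kg.
Tool frame: the origin (TCP) lies midway between the tips of the shut fingers; the grasp point (between the pads) lies ctrl.grip_point_offset behind it (ctrl.grip_point_offset is the distance from the TCP to the grasp point, in m); z points along the fingers, y is the line along which they close (so a half turn about z gives the same grasp; the last joint's range is limited). The gripper opens to 85 mm and grips with 20 to 120 N. Pads are 22 mm wide; open, the fingers measure 114 mm over their backs; the gripper's body (76 mm by 85 mm) begins 54 mm behind the grasp point. The pads swing forward as they close: fully open they stand 13 mm farther back than shut.
Start: joints at [1.28, 0.628, 0.038, 1.517, -0.027, 0.996, -0.02], TCP at [0.145, -0.634, 0.231] pointing down, gripper open.
Joint ranges: [-3.06, 3.06], [-0.37, 2.12], [-1.25, 1.32], [0.18, 2.47], [-1.1, 4.24], [0.23, 1.98], [-2.94, 2.94]. Speed limits (rad/s): [2.57, 2.57, 3.14, 3.14, 3.14, 3.14, 3.14].

## Interface

Orientations are given as a unit quaternion [w, x, y, z].
In Python, from workcell import ctrl gives the robot as it stands.
- The arm moves only by the tool servo_tool, never from a script. Its argument "increments" is a list of rows, each an object of numbers: "fingers": the closure, from 0 (fully open) to 1 (shut); "x", "y", "z": the shift along the tool's x, y, z in units of 25 mm (1.0 is 25 mm); "ax", "ay", "az": the turn, a rotation vector about the tool's x, y, z in units of 5 degrees (1.0 is 5 degrees). A call has 1 to 12 rows; each row is the pose to reach, as a shift and turn from the pose commanded when the call began, along the tool's axes at that moment; what a row does not reach only later rows make up. A row lasts 1/12 s, in which the tool goes at most 41.7 mm and 7.16 degrees, less where a joint would pass 70% of its speed; a pose out of reach is approached as far as the arm can. A call with a gripper value outside its range is refused whole. The fingers move at their own pace and stop on an object; "squeeze" is the grip in N (left out, the last holds). Time passes only in rows, so rows that repeat a pose let the fingers close. It gives the time, the measured TCP pose, the force, the opening and the grip force at its end, in the units of the state.
- ctrl.observe(): the state, without advancing time (a new reading comes with each control period).
- ctrl.camera(name): name is "scene" or "top" or "wrist"; returns the picture (480x640x3 uint8, blue, green, red); there is no depth.
- ctrl.get_calibration(name): a dict with "fov_y" (degrees; the focal length in pixels is half the picture's height over the tangent of half this angle, whatever the lens; pixels are square), "cx", "cy" (the principal point, pixels), "origin" and "attitude" of the camera in the world. Camera axes: x right, y down, z forward; pixel columns grow to the right and rows downward; lengths in m; the calibration is good to about 2 mm. A picture is of the moment at which its call begins: read the wrist's pose just before it. get_calibration takes no time and is no camera call; for the wrist camera it gives the pose at the moment of the call.
- ctrl.sign_off(): hands the job in; it is judged then, once.
Trained networks look in the newest picture that a camera, given by its name, has taken for a name from the list of things; names that differ only in an ending like _2 or _b are one class to them, and where a whole thing is asked for, a point or a joint stands for the part that bears it (a point fixed in the world has none). Each returns a list of dicts, best first, with "p" (0 to 1); they miss things now and then, are a little off and sometimes report something else, mostly with a low value. They report only what shows in the picture. A call takes as long as a camera call. They do not tell look-alikes from the thing itself.
- ctrl.look_for(target, camera): "uv" ([column, row] in pixels, amid what is visible of it).
The state is a dict: "time": time; "joints": joint angles; "dq": joint speeds; "joint_efforts": joint torques, N m; "position": TCP position; "tcp_rot": TCP orientation; "contact_force": force on the tool from outside, world axes, zero at the start; "moment": the same for the moment, N m; "grip_width": opening from 0.0 (shut) to 1.0 (fully open); "grasp_force": force on a finger pad.
Only numpy, scipy, OpenCV 4.12 (cv2) and the standard library are available. Lean on these libraries where they do the work, as an engineer would, in place of code of your own. Each camera call takes 0.05 s, during which the arm holds its last target. There are 200 camera calls.

## Working session

There is one attempt and no reset: what is moved stays moved. The work goes in short steps, Python scripts to look and compute and a tool call to move; the robot and the scene stay as the last step left them, time stands still between calls to the robot, and variables do not carry over. Pictures are saved under pics/ and viewed, at most 10 in all, crops included, and the job is handed in when it is done.

Besides the shell and the picture viewer there is one more tool, called after ">>>" as name(argument=value, ...) on one line, values as JSON. servo_tool: Moves the arm, as the interface text tells. Its arguments: {"type":"object","properties":{"increments":{"type":"array"},"squeeze":{"type":"number"}},"required":["increments"]}

```bash
mkdir -p pics
cat > h.py <<'E'
import numpy as np, cv2
from scipy.spatial.transform import Rotation as R
from workcell import ctrl
def cal(n):
    c=ctrl.get_calibration(n); f=240/np.tan(np.radians(c['fov_y'])/2)
    a=np.array(c['attitude'],float)
    M=a if a.shape==(3,3) else R.from_quat(a[[1,2,3,0]]).as_matrix()
    return f,c['cx'],c['cy'],np.array(c['origin']),M
def ray(c,uv,z):
    f,cx,cy,o,M=c; d=M@np.array([(uv[0]-cx)/f,(uv[1]-cy)/f,1]); return o+d*(z-o[2])/d[2]
def proj(c,p):
    f,cx,cy,o,M=c; q=(np.atleast_2d(p)-o)@M; return np.c_[q[:,0]/q[:,2]*f+cx,q[:,1]/q[:,2]*f+cy]
E
python3 - <<'E'
from h import *
for n in('scene','top'):
    print(n,ctrl.get_calibration(n))
    cv2.imwrite(f'pics/{n}0.png',ctrl.camera(n))
    c=cal(n)
    for t,z in(('jig',.0),('pusher_face',.06),('stop_pin',.08),('carton_center',.0395),('end_stop',.04)):
        for r in ctrl.look_for(t,n)[:4]: print(t,np.round(r['uv']),round(r['p'],2),ray(c,r['uv'],z).round(3))
print(ctrl.observe())
E
```

```text
scene {'fov_y': 50.37245541752583, 'cx': 314.5873796018216, 'cy': 236.97668537037353, 'origin': array([1.12526253, 0.63550479, 1.14179467]), 'attitude': array([-0.10656757,  0.3079516 ,  0.88295351, -0.33793825])}
jig [335. 289.] 0.84 [0.594 0.011 0.   ]
pusher_face [339. 268.] 0.7 [ 0.57  -0.002  0.06 ]
stop_pin [315. 272.] 0.58 [ 0.64 -0.02  0.08]
stop_pin [342. 268.] 0.25 [0.575 0.014 0.08 ]
carton_center [450. 308.] 0.91 [0.422 0.261 0.04 ]
carton_center [419. 253.] 0.87 [0.352 0.083 0.04 ]
carton_center [382. 290.] 0.7 [0.519 0.111 0.04 ]
end_stop [336. 285.] 0.57 [0.604 0.025 0.04 ]
top {'fov_y': 52.23532209688453, 'cx': 322.65566981483477, 'cy': 236.63086114178978, 'origin': array([ 0.39556569, -0.10794442,  1.07791536]), 'attitude': array([-0.05234122,  0.71496089, -0.69481388,  0.05766282])}
jig [280. 232.] 0.85 [ 0.573 -0.017  0.   ]
pusher_face [280. 239.] 0.75 [ 0.547 -0.024  0.06 ]
pusher_face [349. 253.] 0.29 [ 0.522 -0.169  0.06 ]
stop_pin [280. 197.] 0.4 [ 0.633 -0.021  0.08 ]
carton_center [216. 250.] 0.76 [0.524 0.114 0.04 ]
carton_center [231. 337.] 0.74 [0.342 0.0
[... 184 characters left out ...]
s': array([ 1.28021746,  0.62839663,  0.03851453,  1.51743352, -0.02702545,
        0.99630748, -0.0200247 ]), 'dq': array([-0.00034678, -0.0008672 ,  0.00044615,  0.00118913, -0.00074628,
        0.00036616,  0.00067669]), 'joint_efforts': array([ 1.09426433e-03, -5.62980366e+01,  1.22557137e+00, -1.93697423e+01,
        1.09533366e-02,  1.85199111e-03, -1.21484450e-05]), 'position': array([ 0.14490195, -0.63363558,  0.23130512]), 'tcp_rot': array([-1.62591283e-05,  9.93695216e-01,  1.12115192e-01,  2.24627445e-05]), 'contact_force': array([-1.15091508,  0.18434502,  0.01244182]), 'moment': array([-0.03465196,  0.00294264, -0.0233586 ]), 'grasp_force': 0.0, 'grip_width': 0.9977079772979771}
```

View pics/top0.png

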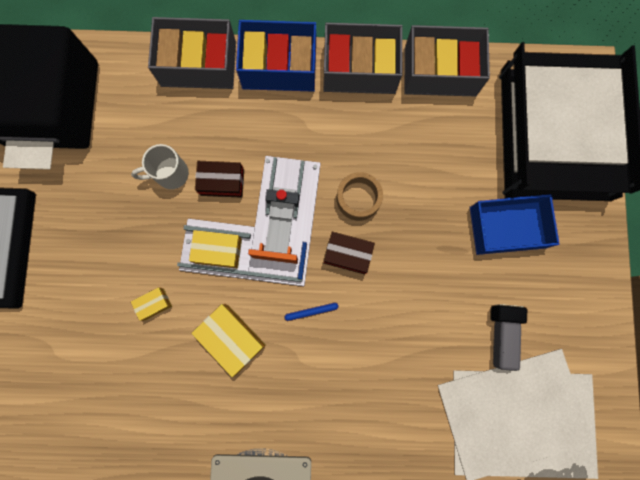

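View pics/scene0.png

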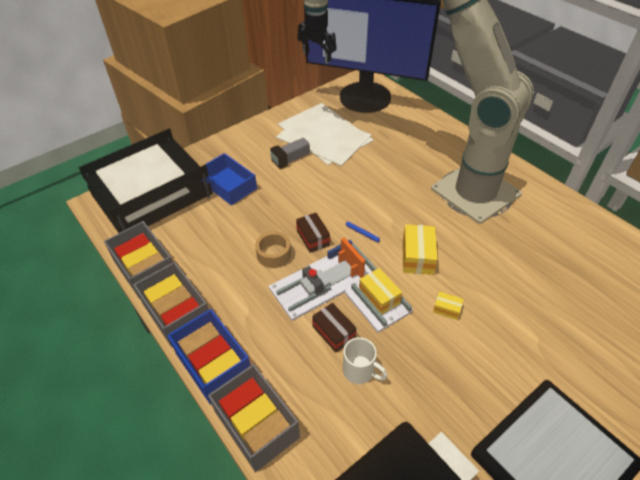

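Three yellow cartons show in the top view: small (150,304), large (228,340) and the middle-sized one (215,249). The last stands in the lane, so it fits the description. I'll confirm it in an enlarged crop.

Run:
```python
from h import *
im=cv2.imread('pics/top0.png')
c=im[145:300,170:390]
cv2.imwrite('pics/crop.png',cv2.resize(c,None,fx=3.6,fy=3.6,interpolation=cv2.INTER_CUBIC))
```

```text
(no output)
```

View pics/crop.png

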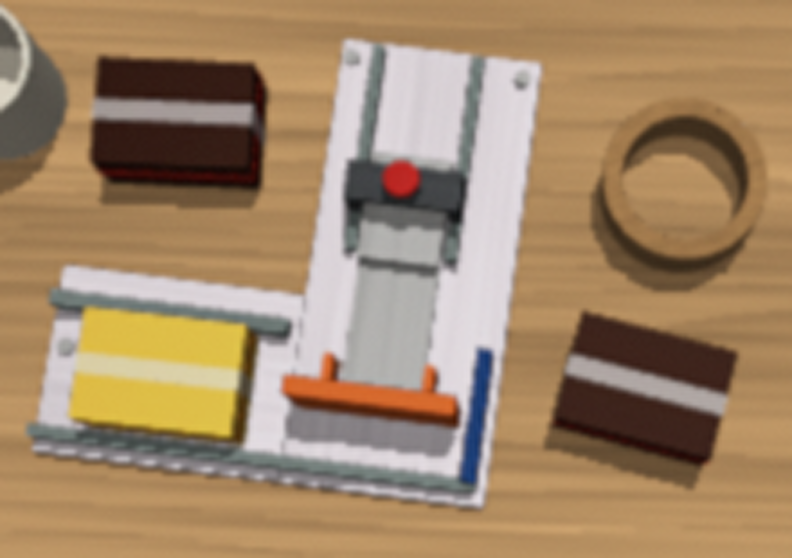

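The crop shows the middle-sized yellow carton (crop 160,370) in the lane, with the pusher plate at home, the pin at (401,180) and the blue stop at (478,415). Next I fit the jig pose.

```bash
cat > fit.py <<'E'
from h import *
from scipy.optimize import least_squares
c=cal('top')
C=np.array([[290,327],[52,297],[32,432],[475,488],[486,351],[470,483],[287,380],[457,406],[401,178]])/3.6+[170,145]
J=np.array([[1,60,32],[1,205,32],[-79,205,32],[-79,-65,32],[-1,-60,42],[-75,-60,42],[-39,50,87],[-39,-50,87],[90,0,80]])/1000
def W(p,j): return np.c_[(j[:,:2]@np.array([[np.cos(p[2]),np.sin(p[2])],[-np.sin(p[2]),np.cos(p[2])]]))+p[:2],j[:,2]]
r=least_squares(lambda p:(proj(c,W(p,J))-C).ravel(),[.57,-.02,-.1],loss='soft_l1')
p=r.x
if __name__=='__main__':
    print(p.round(4)); print((proj(c,W(p,J))-C).round(1).tolist())
    # carton top corners, crop px, z=.067
    K=np.array([[82,310],[251,324],[243,440],[70,417]])/3.6+[170,145]
    w=np.array([ray(c,k,.067) for k in K]); d=w[:,:2]-p[:2]
    cy,s=np.cos(p[2]),np.sin(p[2]); print('carton jig',(np.c_[d@[cy,s],d@[-s,cy]]*1000).round(1).tolist())
    print(W(p,np.array([[-.045,0,.06],[-.039,130e-3,.04]])).round(4))
    cs=cal('scene'); print('scene',proj(cs,W(p,J)).round(0).tolist())
    im=cv2.imread('pics/scene0.png')
    for u in proj(cs,W(p,J)): cv2.circle(im,(int(u[0]*1),int(u[1])),2,(255,0,255),-1)
    cv2.imwrite('pics/ov.png',cv2.resize(im[225:335,260:420],None,fx=4,fy=4))
E
python3 fit.py
```

```text
[ 0.5497 -0.0171 -0.0973]
[[-0.1, 0.2], [-0.4, 0.2], [-1.2, -0.7], [1.0, -0.4], [0.3, 0.8], [0.1, -1.5], [-1.0, 1.1], [0.4, 0.1], [0.6, -0.1]]
carton jig [[-8.7, 175.2], [-4.5, 76.9], [-71.7, 71.3], [-71.1, 171.8]]
[[ 0.5049 -0.0127  0.06  ]
 [ 0.5235  0.1161  0.04  ]]
scene [[354.0, 282.0], [387.0, 321.0], [412.0, 306.0], [351.0, 241.0], [330.0, 251.0], [351.0, 240.0], [365.0, 261.0], [343.0, 237.0], [313.0, 271.0]]
```

View pics/ov.png

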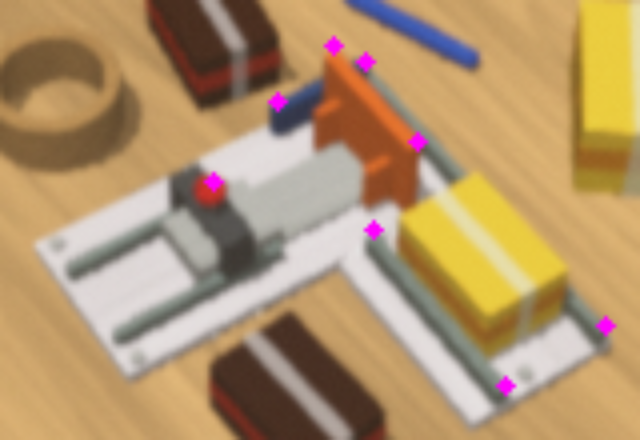

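```bash
cat >> h.py <<'E'
def goto(jx,jy,z,yaw=None):
    """units from the measured tool pose to jig (jx,jy mm), z mm, tool x along jig x"""
    P=(0.5497,-0.0171,-0.0973); s=ctrl.observe(); T=R.from_quat(np.array(s['tcp_rot'])[[1,2,3,0]])
    cy,sy=np.cos(P[2]),np.sin(P[2]); jx,jy=jx/1e3,jy/1e3
    w=np.array([P[0]+cy*jx-sy*jy,P[1]+sy*jx+cy*jy,z/1e3])
    d=T.inv().apply(w-s['position'])/.025
    G=R.from_matrix(np.array([[cy,sy,0],[sy,-cy,0],[0,0,-1]]))
    print('xyz',d.round(2),'a',(np.degrees((T.inv()*G).as_rotvec())/5).round(2),'w',w.round(3))
def jigpos():
    P=(0.5497,-0.0171,-0.0973); s=ctrl.observe(); d=s['position'][:2]-np.array(P[:2]); c,n=np.cos(P[2]),np.sin(P[2])
    print(s['time'],'jig mm',(1e3*np.array([c*d[0]+n*d[1],-n*d[0]+c*d[1],s['position'][2]])).round(1),'F',np.round(s['contact_force'],1))
E
python3 -c "
from h import *
print(ctrl.grip_point_offset); goto(-90,0,180); jigpos()"
```

```text
0.0187
xyz [ 17.86 -21.57   2.05] a [-0.   -0.    3.69] w [ 0.46  -0.008  0.18 ]
0.6 jig mm [-343.  -652.9  231.3] F [-1.2  0.2  0. ]
```

>>> servo_tool(increments=[{"x": 0.6, "y": -0.7, "fingers": 1}, {"x": 1.4, "y": -1.7, "fingers": 1}, {"x": 2.3, "y": -2.8, "fingers": 1}, {"x": 3.2, "y": -3.9, "fingers": 1}, {"x": 4.1, "y": -5, "fingers": 1}, {"x": 5, "y": -6.1, "fingers": 1}, {"x": 5.9, "y": -7.2, "fingers": 1}, {"x": 6.8, "y": -8.3, "fingers": 1}, {"x": 7.7, "y": -9.4, "fingers": 1}, {"x": 8.6, "y": -10.5, "fingers": 1}, {"x": 9.3, "y": -11.3, "fingers": 1}, {"x": 9.6, "y": -11.6, "fingers": 1}])

```text
invalid input
```

```bash
python3 -c "
from h import *
goto(-90,0,180); jigpos()"
```

```text
xyz [ 17.86 -21.57   2.05] a [-0.   -0.    3.69] w [ 0.46  -0.008  0.18 ]
0.6 jig mm [-343.  -652.9  231.3] F [-1.2  0.2  0. ]
```

>>> servo_tool(increments=[{"fingers": 1.0, "x": 0.6, "y": -0.7, "z": 0.0, "ax": 0.0, "ay": 0.0, "az": 0.0}, {"fingers": 1.0, "x": 1.4, "y": -1.7, "z": 0.0, "ax": 0.0, "ay": 0.0, "az": 0.0}, {"fingers": 1.0, "x": 2.3, "y": -2.8, "z": 0.0, "ax": 0.0, "ay": 0.0, "az": 0.3}, {"fingers": 1.0, "x": 3.2, "y": -3.9, "z": 0.0, "ax": 0.0, "ay": 0.0, "az": 0.6}], squeeze=30)

```text
time: 0.93
position: [0.2013, -0.5197, 0.2312]
tcp_rot: [0.0, 0.996, 0.085, 0.0]
contact_force: [1.5, 0.3, 0.7]
grip_width: 0.454
grasp_force: 0.0
```

```bash
python3 -c "
from h import *
goto(-90,0,180); jigpos()"
```

```text
xyz [ 13.66 -18.41   2.05] a [ 0.   -0.    3.06] w [ 0.46  -0.008  0.18 ]
0.9333 jig mm [-297.9 -534.   231.2] F [1.5 0.3 0.7]
```

>>> servo_tool(increments=[{"fingers": 1, "x": 0.8, "y": -1.1, "z": 0, "ax": 0, "ay": 0, "az": 0.3}, {"fingers": 1, "x": 1.6, "y": -2.2, "z": 0, "ax": 0, "ay": 0, "az": 0.6}, {"fingers": 1, "x": 2.4, "y": -3.3, "z": 0, "ax": 0, "ay": 0, "az": 0.9}, {"fingers": 1, "x": 3.2, "y": -4.4, "z": 0, "ax": 0, "ay": 0, "az": 1.2}, {"fingers": 1, "x": 4.0, "y": -5.5, "z": 0, "ax": 0, "ay": 0, "az": 1.5}, {"fingers": 1, "x": 4.8, "y": -6.6, "z": 0, "ax": 0, "ay": 0, "az": 1.8}, {"fingers": 1, "x": 5.6, "y": -7.7, "z": 0, "ax": 0, "ay": 0, "az": 2.1}, {"fingers": 1, "x": 6.4, "y": -8.8, "z": 0, "ax": 0, "ay": 0, "az": 2.4}, {"fingers": 1, "x": 7.2, "y": -9.9, "z": 0, "ax": 0, "ay": 0, "az": 2.7}, {"fingers": 1, "x": 8.0, "y": -11.0, "z": 0, "ax": 0, "ay": 0, "az": 3.0}, {"fingers": 1, "x": 8.8, "y": -12.1, "z": 0, "ax": 0, "ay": 0, "az": 3.06}, {"fingers": 1, "x": 9.6, "y": -13.2, "z": 0, "ax": 0, "ay": 0, "az": 3.06}])

```text
time: 1.93
position: [0.3817, -0.153, 0.2317]
tcp_rot: [0.0, 0.999, -0.047, 0.001]
contact_force: [-0.4, -0.2, -1.1]
grip_width: -0.001
grasp_force: 0.0
```

```bash
python3 -c "
from h import *
goto(-90,0,180); jigpos()"
```

```text
xyz [ 2.57 -6.06  2.07] a [ 0.   -0.01  0.03] w [ 0.46  -0.008  0.18 ]
1.9333 jig mm [-154.  -151.6  231.7] F [-0.4 -0.2 -1.1]
```

>>> servo_tool(increments=[{"fingers": 1, "x": 0.5, "y": -1.1, "z": 0, "ax": 0, "ay": 0, "az": 0}, {"fingers": 1, "x": 1.0, "y": -2.3, "z": 0, "ax": 0, "ay": 0, "az": 0}, {"fingers": 1, "x": 1.5, "y": -3.5, "z": 0.3, "ax": 0, "ay": 0, "az": 0}, {"fingers": 1, "x": 2.0, "y": -4.7, "z": 1.0, "ax": 0, "ay": 0, "az": 0}, {"fingers": 1, "x": 2.4, "y": -5.6, "z": 1.8, "ax": 0, "ay": 0, "az": 0}, {"fingers": 1, "x": 2.57, "y": -6.06, "z": 2.8, "ax": 0, "ay": 0, "az": 0}, {"fingers": 1, "x": 2.57, "y": -6.06, "z": 3.9, "ax": 0, "ay": 0, "az": 0}, {"fingers": 1, "x": 2.57, "y": -6.06, "z": 5.0, "ax": 0, "ay": 0, "az": 0}, {"fingers": 1, "x": 2.57, "y": -6.06, "z": 6.0, "ax": 0, "ay": 0, "az": 0}, {"fingers": 1, "x": 2.57, "y": -6.06, "z": 6.7, "ax": 0, "ay": 0, "az": 0}, {"fingers": 1, "x": 2.57, "y": -6.06, "z": 7.0, "ax": 0, "ay": 0, "az": 0}, {"fingers": 1, "x": 2.57, "y": -6.06, "z": 7.07, "ax": 0, "ay": 0, "az": 0}])

```text
time: 2.93
position: [0.4587, -0.0097, 0.0535]
tcp_rot: [0.0, 0.999, -0.047, -0.001]
contact_force: [0.1, 0.2, 1.5]
grip_width: 0.001
grasp_force: 0.0
```

```bash
python3 -c "
from h import *
goto(10,0,55); jigpos()"
```

```text
xyz [ 4.05 -0.05 -0.07] a [0.   0.02 0.03] w [ 0.56  -0.018  0.055]
2.9333 jig mm [-91.3  -1.5  53.5] F [0.1 0.2 1.5]
```

>>> servo_tool(increments=[{"fingers": 1, "x": 0.5, "y": 0, "z": 0, "ax": 0, "ay": 0, "az": 0}, {"fingers": 1, "x": 1.0, "y": 0, "z": 0, "ax": 0, "ay": 0, "az": 0}, {"fingers": 1, "x": 1.3, "y": 0, "z": 0, "ax": 0, "ay": 0, "az": 0}, {"fingers": 1, "x": 1.6, "y": 0, "z": 0, "ax": 0, "ay": 0, "az": 0}, {"fingers": 1, "x": 1.9, "y": 0, "z": 0, "ax": 0, "ay": 0, "az": 0}, {"fingers": 1, "x": 2.2, "y": 0, "z": 0, "ax": 0, "ay": 0, "az": 0}, {"fingers": 1, "x": 2.5, "y": 0, "z": 0, "ax": 0, "ay": 0, "az": 0}, {"fingers": 1, "x": 2.8, "y": 0, "z": 0, "ax": 0, "ay": 0, "az": 0}, {"fingers": 1, "x": 3.1, "y": 0, "z": 0, "ax": 0, "ay": 0, "az": 0}, {"fingers": 1, "x": 3.4, "y": 0, "z": 0, "ax": 0, "ay": 0, "az": 0}, {"fingers": 1, "x": 3.7, "y": 0, "z": 0, "ax": 0, "ay": 0, "az": 0}, {"fingers": 1, "x": 4.0, "y": 0, "z": 0, "ax": 0, "ay": 0, "az": 0}])

```text
time: 3.93
position: [0.5538, -0.0191, 0.0547]
tcp_rot: [0.0, 0.999, -0.047, -0.005]
contact_force: [-9.9, 0.5, 6.8]
grip_width: 0.001
grasp_force: 5.0
```

```bash
python3 -c "
from h import *
goto(19,0,55); jigpos()"
```

```text
xyz [ 0.59 -0.06 -0.02] a [0.01 0.12 0.03] w [ 0.569 -0.019  0.055]
3.9333 jig mm [ 4.3 -1.6 54.7] F [-9.9  0.5  6.8]
```

Continue in small steps until the end stop shows as a force rise.

>>> servo_tool(increments=[{"fingers": 1, "x": 0.2, "y": 0, "z": 0, "ax": 0, "ay": 0, "az": 0}, {"fingers": 1, "x": 0.4, "y": 0, "z": 0, "ax": 0, "ay": 0, "az": 0}, {"fingers": 1, "x": 0.55, "y": 0, "z": 0, "ax": 0, "ay": 0, "az": 0}, {"fingers": 1, "x": 0.6, "y": 0, "z": 0, "ax": 0, "ay": 0, "az": 0}, {"fingers": 1, "x": 0.6, "y": 0, "z": 0, "ax": 0, "ay": 0, "az": 0}])

```text
time: 4.35
position: [0.5689, -0.0205, 0.0547]
tcp_rot: [0.0, 0.999, -0.047, -0.005]
contact_force: [-9.2, 1.1, 6.7]
grip_width: -0.001
grasp_force: 4.8
```

```bash
python3 -c "
from h import *
jigpos()"
```

```text
4.35 jig mm [19.4 -1.5 54.7] F [-9.2  1.1  6.7]
```

>>> servo_tool(increments=[{"fingers": 1, "x": 0.1, "y": 0, "z": 0, "ax": 0, "ay": 0, "az": 0}, {"fingers": 1, "x": 0.2, "y": 0, "z": 0, "ax": 0, "ay": 0, "az": 0}, {"fingers": 1, "x": 0.2, "y": 0, "z": 0, "ax": 0, "ay": 0, "az": 0}, {"fingers": 1, "x": 0.2, "y": 0, "z": 0, "ax": 0, "ay": 0, "az": 0}])

```text
time: 4.68
position: [0.5707, -0.0207, 0.0543]
tcp_rot: [0.0, 0.999, -0.047, -0.008]
contact_force: [-14.0, 0.8, 9.8]
grip_width: -0.002
grasp_force: 7.2
```

```bash
python3 -c "
from h import *
jigpos()"
```

```text
4.6833 jig mm [21.3 -1.6 54.3] F [-14.    0.8   9.8]
```

>>> servo_tool(increments=[{"fingers": 1, "x": 0.1, "y": 0, "z": 0, "ax": 0, "ay": 0, "az": 0}, {"fingers": 1, "x": 0.2, "y": 0, "z": 0, "ax": 0, "ay": 0, "az": 0}, {"fingers": 1, "x": 0.2, "y": 0, "z": 0, "ax": 0, "ay": 0, "az": 0}])

```text
time: 4.93
position: [0.5706, -0.0208, 0.0538]
tcp_rot: [0.0, 0.999, -0.047, -0.013]
contact_force: [-22.6, 1.3, 16.3]
grip_width: -0.0
grasp_force: 11.8
```

```bash
python3 -c "
from h import *
jigpos()"
```

```text
4.9333 jig mm [21.2 -1.6 53.8] F [-22.6   1.3  16.3]
```

>>> servo_tool(increments=[{"fingers": 1, "x": -0.4, "y": 0, "z": 0, "ax": 0, "ay": 0, "az": 0}, {"fingers": 1, "x": -0.8, "y": 0, "z": 0, "ax": 0, "ay": 0, "az": 0}, {"fingers": 1, "x": -1.2, "y": 0, "z": 0, "ax": 0, "ay": 0, "az": 0}, {"fingers": 1, "x": -1.6, "y": 0, "z": 0, "ax": 0, "ay": 0, "az": 0}, {"fingers": 1, "x": -2.0, "y": 0, "z": 0, "ax": 0, "ay": 0, "az": 0}, {"fingers": 1, "x": -2.5, "y": 0, "z": 0, "ax": 0, "ay": 0, "az": 0}, {"fingers": 1, "x": -2.8, "y": 0, "z": 0, "ax": 0, "ay": 0, "az": 0}, {"fingers": 1, "x": -3.0, "y": 0, "z": -0.6, "ax": 0, "ay": 0, "az": 0}, {"fingers": 1, "x": -3.0, "y": 0, "z": -1.6, "ax": 0, "ay": 0, "az": 0}, {"fingers": 1, "x": -3.0, "y": 0, "z": -2.7, "ax": 0, "ay": 0, "az": 0}, {"fingers": 1, "x": -3.0, "y": 0, "z": -3.6, "ax": 0, "ay": 0, "az": 0}, {"fingers": 1, "x": -3.0, "y": 0, "z": -3.8, "ax": 0, "ay": 0, "az": 0}])

```text
time: 5.93
position: [0.5115, -0.0145, 0.1535]
tcp_rot: [-0.0, 0.999, -0.047, 0.004]
contact_force: [-0.1, -0.2, 0.3]
grip_width: 0.004
grasp_force: 0.0
```

```bash
python3 -c "
from h import *
jigpos(); goto(-39,210,150)"
```

```text
5.9333 jig mm [-38.2  -1.2 153.5] F [-0.1 -0.2  0.3]
xyz [-0.01 -8.45  0.14] a [-0.01 -0.08  0.03] w [0.531 0.196 0.15 ]
```

>>> servo_tool(increments=[{"fingers": 1, "x": 0, "y": -0.8, "z": 0, "ax": 0, "ay": 0, "az": 0}, {"fingers": 1, "x": 0, "y": -2.0, "z": 0, "ax": 0, "ay": 0, "az": 0}, {"fingers": 1, "x": 0, "y": -3.2, "z": 0, "ax": 0, "ay": 0, "az": 0}, {"fingers": 1, "x": 0, "y": -4.4, "z": 0, "ax": 0, "ay": 0, "az": 0}, {"fingers": 1, "x": 0, "y": -5.6, "z": 0, "ax": 0, "ay": 0, "az": 0}, {"fingers": 1, "x": 0, "y": -6.8, "z": 0, "ax": 0, "ay": 0, "az": 0}, {"fingers": 1, "x": 0, "y": -7.8, "z": 0, "ax": 0, "ay": 0, "az": 0}, {"fingers": 1, "x": 0, "y": -8.3, "z": 0, "ax": 0, "ay": 0, "az": 0}, {"fingers": 1, "x": 0, "y": -8.45, "z": 0, "ax": 0, "ay": 0, "az": 0}, {"fingers": 1, "x": 0, "y": -8.45, "z": 0, "ax": 0, "ay": 0, "az": 0}])

```text
time: 6.77
position: [0.5288, 0.1959, 0.1493]
tcp_rot: [0.0, 0.999, -0.047, -0.0]
contact_force: [-0.3, -0.9, -0.9]
grip_width: 0.001
grasp_force: 0.0
```

```bash
python3 -c "
from h import *
jigpos(); goto(-39,205,34)
cv2.imwrite('pics/t1.png',np.hstack([cv2.resize(ctrl.camera(n)[y:y+130,x:x+150],None,fx=2.6,fy=2.6,interpolation=cv2.INTER_CUBIC) for n,x,y in(('top',180,160),('scene',280,215))]))"
```

```text
6.7667 jig mm [-41.5 209.9 149.3] F [-0.3 -0.9 -0.9]
xyz [0.1  0.2  4.61] a [0.01 0.   0.04] w [0.531 0.191 0.034]
```

View pics/t1.png

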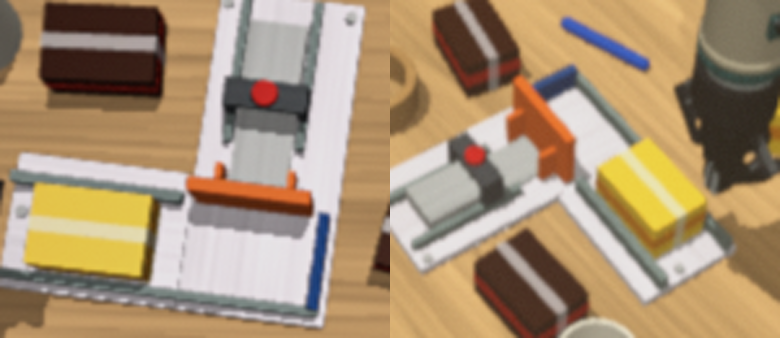

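The pusher plate is latched at mid position, in line with the rear rail (left crop 250,195), with the pin in the slot. The carton hasn't moved (90,230). Descending behind its left end.

>>> servo_tool(increments=[{"fingers": 1, "x": 0.1, "y": 0.1, "z": 0.8, "ax": 0, "ay": 0, "az": 0}, {"fingers": 1, "x": 0.1, "y": 0.1, "z": 1.8, "ax": 0, "ay": 0, "az": 0}, {"fingers": 1, "x": 0.1, "y": 0.1, "z": 2.8, "ax": 0, "ay": 0, "az": 0}, {"fingers": 1, "x": 0.1, "y": 0.1, "z": 3.6, "ax": 0, "ay": 0, "az": 0}, {"fingers": 1, "x": 0.1, "y": 0.1, "z": 4.3, "ax": 0, "ay": 0, "az": 0}, {"fingers": 1, "x": 0.1, "y": 0.1, "z": 4.7, "ax": 0, "ay": 0, "az": 0}, {"fingers": 1, "x": 0.1, "y": 0.1, "z": 4.9, "ax": 0, "ay": 0, "az": 0}, {"fingers": 1, "x": 0.1, "y": 0.1, "z": 4.9, "ax": 0, "ay": 0, "az": 0}])

```text
time: 7.53
position: [0.531, 0.1915, 0.0264]
tcp_rot: [0.001, 0.999, -0.048, -0.001]
contact_force: [0.5, 0.5, 0.3]
grip_width: -0.003
grasp_force: 0.0
```

```bash
python3 -c "
from h import *
jigpos(); goto(-39,57,27)"
```

```text
7.5333 jig mm [-38.9 205.8  26.4] F [0.5 0.5 0.3]
xyz [-0.01  5.95 -0.02] a [0.02 0.01 0.01] w [0.516 0.043 0.027]
```

Push gently at about 60 mm/s.

>>> servo_tool(increments=[{"fingers": 1, "x": 0, "y": 0.2, "z": 0, "ax": 0, "ay": 0, "az": 0}, {"fingers": 1, "x": 0, "y": 0.4, "z": 0, "ax": 0, "ay": 0, "az": 0}, {"fingers": 1, "x": 0, "y": 0.6, "z": 0, "ax": 0, "ay": 0, "az": 0}, {"fingers": 1, "x": 0, "y": 0.8, "z": 0, "ax": 0, "ay": 0, "az": 0}, {"fingers": 1, "x": 0, "y": 1.0, "z": 0, "ax": 0, "ay": 0, "az": 0}, {"fingers": 1, "x": 0, "y": 1.2, "z": 0, "ax": 0, "ay": 0, "az": 0}, {"fingers": 1, "x": 0, "y": 1.4, "z": 0, "ax": 0, "ay": 0, "az": 0}, {"fingers": 1, "x": 0, "y": 1.6, "z": 0, "ax": 0, "ay": 0, "az": 0}, {"fingers": 1, "x": 0, "y": 1.8, "z": 0, "ax": 0, "ay": 0, "az": 0}, {"fingers": 1, "x": 0, "y": 2.0, "z": 0, "ax": 0, "ay": 0, "az": 0}, {"fingers": 1, "x": 0, "y": 2.2, "z": 0, "ax": 0, "ay": 0, "az": 0}, {"fingers": 1, "x": 0, "y": 2.4, "z": 0, "ax": 0, "ay": 0, "az": 0}])

```text
time: 8.53
position: [0.5265, 0.1343, 0.0278]
tcp_rot: [-0.001, 0.999, -0.047, 0.001]
contact_force: [0.5, 3.5, 6.0]
grip_width: 0.002
grasp_force: 3.7
```

```bash
python3 -c "
from h import *
jigpos(); goto(-39,57,27)"
```

```text
8.5333 jig mm [-37.8 148.4  27.8] F [0.5 3.5 6. ]
xyz [-0.06  3.66  0.03] a [-0.02 -0.02  0.04] w [0.516 0.043 0.027]
```

>>> servo_tool(increments=[{"fingers": 1, "x": 0, "y": 0.2, "z": 0, "ax": 0, "ay": 0, "az": 0}, {"fingers": 1, "x": 0, "y": 0.45, "z": 0, "ax": 0, "ay": 0, "az": 0}, {"fingers": 1, "x": 0, "y": 0.7, "z": 0, "ax": 0, "ay": 0, "az": 0}, {"fingers": 1, "x": 0, "y": 0.95, "z": 0, "ax": 0, "ay": 0, "az": 0}, {"fingers": 1, "x": 0, "y": 1.2, "z": 0, "ax": 0, "ay": 0, "az": 0}, {"fingers": 1, "x": 0, "y": 1.45, "z": 0, "ax": 0, "ay": 0, "az": 0}, {"fingers": 1, "x": 0, "y": 1.7, "z": 0, "ax": 0, "ay": 0, "az": 0}, {"fingers": 1, "x": 0, "y": 1.95, "z": 0, "ax": 0, "ay": 0, "az": 0}, {"fingers": 1, "x": 0, "y": 2.2, "z": 0, "ax": 0, "ay": 0, "az": 0}, {"fingers": 1, "x": 0, "y": 2.45, "z": 0, "ax": 0, "ay": 0, "az": 0}, {"fingers": 1, "x": 0, "y": 2.65, "z": 0, "ax": 0, "ay": 0, "az": 0}, {"fingers": 1, "x": 0, "y": 2.8, "z": 0, "ax": 0, "ay": 0, "az": 0}])

```text
time: 9.53
position: [0.5198, 0.0641, 0.0278]
tcp_rot: [-0.001, 0.999, -0.047, 0.001]
contact_force: [0.1, 4.2, 7.5]
grip_width: 0.0
grasp_force: 4.0
```

```bash
python3 -c "
from h import *
jigpos(); goto(-39,55,27)
cv2.imwrite('pics/t2.png',np.hstack([cv2.resize(ctrl.camera(n)[y:y+130,x:x+150],None,fx=2.6,fy=2.6,interpolation=cv2.INTER_CUBIC) for n,x,y in(('top',180,160),('scene',280,215))]))"
```

```text
9.5333 jig mm [-37.6  77.9  27.8] F [0.1 4.2 7.5]
xyz [-0.06  0.92  0.03] a [-0.02 -0.02  0.04] w [0.516 0.041 0.027]
```

View pics/t2.png

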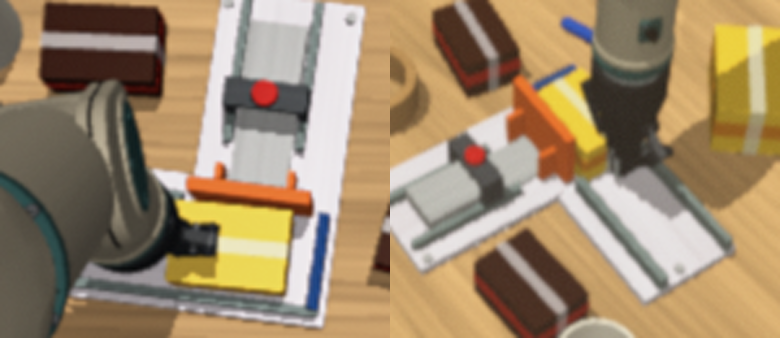

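The carton is sliding into the bay, with its right edge at (292,245) and the blue stop at (318,260), so about 20 mm remain. Finish the push slowly.

>>> servo_tool(increments=[{"fingers": 1, "x": 0, "y": 0.15, "z": 0, "ax": 0, "ay": 0, "az": 0}, {"fingers": 1, "x": 0, "y": 0.3, "z": 0, "ax": 0, "ay": 0, "az": 0}, {"fingers": 1, "x": 0, "y": 0.45, "z": 0, "ax": 0, "ay": 0, "az": 0}, {"fingers": 1, "x": 0, "y": 0.6, "z": 0, "ax": 0, "ay": 0, "az": 0}, {"fingers": 1, "x": 0, "y": 0.75, "z": 0, "ax": 0, "ay": 0, "az": 0}, {"fingers": 1, "x": 0, "y": 0.85, "z": 0, "ax": 0, "ay": 0, "az": 0}, {"fingers": 1, "x": 0, "y": 0.85, "z": 0, "ax": 0, "ay": 0, "az": 0}])

```text
time: 10.22
position: [0.5194, 0.045, 0.028]
tcp_rot: [-0.002, 0.999, -0.046, 0.003]
contact_force: [3.2, 6.7, 5.6]
grip_width: 0.003
grasp_force: 4.1
```

```bash
python3 -c "
from h import *
jigpos()"
```

```text
10.2167 jig mm [-36.1  58.9  28. ] F [3.2 6.7 5.6]
```

>>> servo_tool(increments=[{"fingers": 1, "x": 0, "y": 0.1, "z": 0, "ax": 0, "ay": 0, "az": 0}, {"fingers": 1, "x": 0, "y": 0.15, "z": 0, "ax": 0, "ay": 0, "az": 0}, {"fingers": 1, "x": 0, "y": 0.15, "z": 0, "ax": 0, "ay": 0, "az": 0}, {"fingers": 1, "x": 0, "y": 0.15, "z": 0, "ax": 0, "ay": 0, "az": 0}])

```text
time: 10.55
position: [0.5204, 0.0438, 0.0284]
tcp_rot: [-0.003, 0.999, -0.045, 0.004]
contact_force: [3.5, 11.8, 6.0]
grip_width: 0.004
grasp_force: 6.0
```

```bash
python3 -c "
from h import *
jigpos()"
```

```text
10.55 jig mm [-35.1  57.7  28.4] F [ 3.5 11.8  6. ]
```

>>> servo_tool(increments=[{"fingers": 1, "x": -0.1, "y": 0.08, "z": 0, "ax": 0, "ay": 0, "az": 0}, {"fingers": 1, "x": -0.1, "y": 0.15, "z": 0, "ax": 0, "ay": 0, "az": 0}, {"fingers": 1, "x": -0.1, "y": 0.15, "z": 0, "ax": 0, "ay": 0, "az": 0}])

```text
time: 10.8
position: [0.5197, 0.0429, 0.029]
tcp_rot: [-0.005, 0.999, -0.044, 0.006]
contact_force: [6.3, 17.1, 7.5]
grip_width: -0.006
grasp_force: 8.8
```

```bash
python3 -c "
from h import *
jigpos()
cv2.imwrite('pics/t3.png',np.hstack([cv2.resize(ctrl.camera(n)[y:y+90,x:x+100],None,fx=4,fy=4,interpolation=cv2.INTER_CUBIC) for n,x,y in(('top',235,205),('scene',305,225))]))"
```

```text
10.8 jig mm [-35.7  56.8  29. ] F [ 6.3 17.1  7.5]
```

View pics/t3.png

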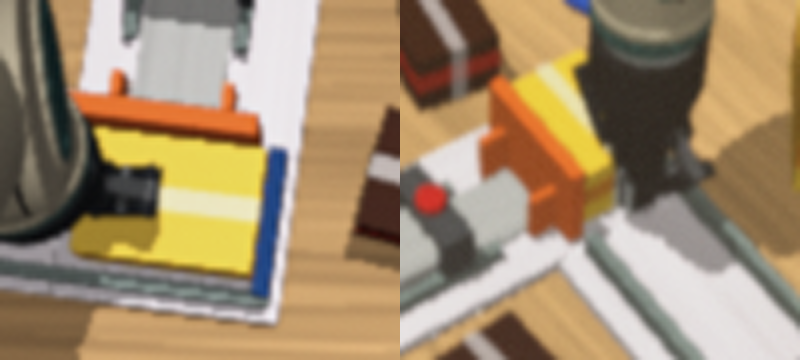

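The carton's right face lies flush along the blue stop (top crop 267,148 to 252,275), and the force rose while the arm stopped advancing. Back off along the lane, then lift.

>>> servo_tool(increments=[{"fingers": 1, "x": 0, "y": -0.2, "z": 0, "ax": 0, "ay": 0, "az": 0}, {"fingers": 1, "x": 0, "y": -0.5, "z": 0, "ax": 0, "ay": 0, "az": 0}, {"fingers": 1, "x": 0, "y": -1.0, "z": 0, "ax": 0, "ay": 0, "az": 0}, {"fingers": 1, "x": 0, "y": -1.8, "z": 0, "ax": 0, "ay": 0, "az": 0}, {"fingers": 1, "x": 0, "y": -2.4, "z": 0, "ax": 0, "ay": 0, "az": 0}, {"fingers": 1, "x": 0, "y": -2.8, "z": -0.5, "ax": 0, "ay": 0, "az": 0}, {"fingers": 1, "x": 0, "y": -2.9, "z": -1.4, "ax": 0, "ay": 0, "az": 0}, {"fingers": 1, "x": 0, "y": -2.9, "z": -2.6, "ax": 0, "ay": 0, "az": 0}, {"fingers": 1, "x": -0.5, "y": -3.4, "z": -3.8, "ax": 0, "ay": 0, "az": 0}, {"fingers": 1, "x": -1.0, "y": -4.2, "z": -4.6, "ax": 0, "ay": 0, "az": 0}, {"fingers": 1, "x": -1.2, "y": -4.8, "z": -4.8, "ax": 0, "ay": 0, "az": 0}, {"fingers": 1, "x": -1.2, "y": -5.0, "z": -4.8, "ax": 0, "ay": 0, "az": 0}])

```text
time: 11.9
position: [0.4949, 0.165, 0.1485]
tcp_rot: [-0.001, 0.999, -0.046, 0.001]
contact_force: [-0.6, 0.6, 0.4]
grip_width: -0.001
grasp_force: 0.0
```

```bash
python3 -c "
from h import *
jigpos()
cv2.imwrite('pics/t4.png',np.hstack([cv2.resize(ctrl.camera(n)[y:y+150,x:x+100],None,fx=4,fy=4,interpolation=cv2.INTER_CUBIC) for n,x,y in(('top',235,170),('scene',300,215))]))"
```

```text
11.9 jig mm [-72.2 175.9 148.5] F [-0.6  0.6  0.4]
```

View pics/t4.png

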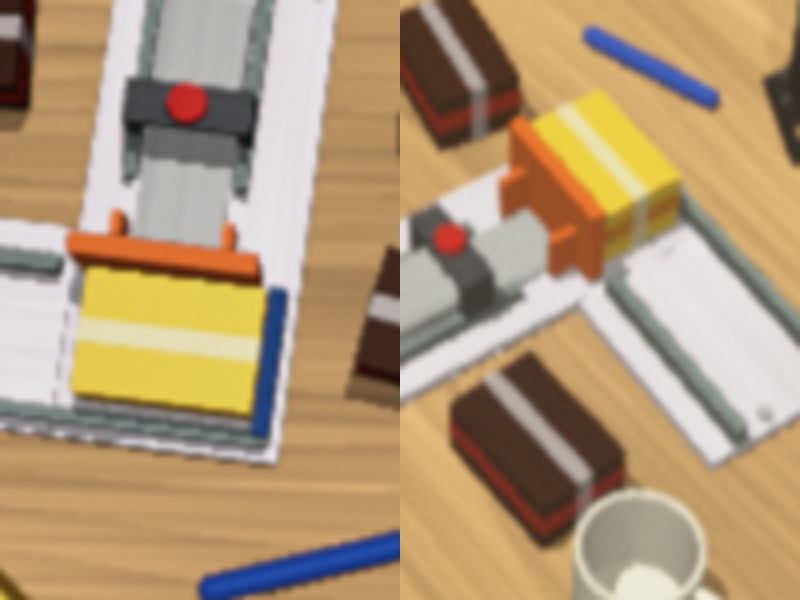

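The carton stands flat and square against the blue stop, the pusher is latched, and the neighbours haven't moved. A quick numeric check, then hand in.

```bash
python3 -c "
from fit import *
K=np.array([[85,266],[266,287],[252,413],[73,392]])/4+[235,170]
w=np.array([ray(c,k,.067) for k in K]); d=w[:,:2]-p[:2]; cy,s=np.cos(p[2]),np.sin(p[2])
j=np.c_[d@[cy,s],d@[-s,cy]]*1000; print(j.round(1).tolist(),j.mean(0))
if abs(j.mean(0)[1]+7.5)<3: print(ctrl.sign_off())"
```

```text
[[-3.2, 42.2], [-2.3, -52.9], [-68.4, -54.4], [-69.2, 38.8]] [-35.79879524  -6.55797903]
the job is handed in; nothing more can be done
None
```

The job is handed in: the pusher is latched on its stop pin at mid position and the carton is home against the blue end stop (measured jig y -6.6 mm, target -7.5 mm), with nothing else seen to have moved.

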